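# Restock the red-capped paste jars, oldest at the front

### The arm

A 7-joint arm with a two-finger parallel gripper is mounted at the origin on a cart in front of the work surface, level with it; the furniture and walls round the work are solid. World frame = base frame: x ahead of the robot, y to its left, z up, the work surface at z = 0. Lengths are in m, angles in rad, forces in N, time in s.
With the tool pointing down it reaches from about 0.4 to 0.85 m from the base axis. Payload 6.9 kg.
Tool frame: the origin (TCP) lies between the finger pads; the fingertips stand 22 mm ahead of it and the grasp point (between the pads) lies 3 mm ahead of it; z points along the fingers, y is the line along which they close (so a half turn about z gives the same grasp; the last joint's range is limited). The gripper opens to 85 mm and grips with 20 to 120 N. Pads are 22 mm wide; open, the fingers measure 114 mm over their backs; the gripper's body (76 mm by 85 mm) begins 54 mm behind the grasp point. The pads swing forward as they close: fully open they stand 13 mm farther back than shut.
Start: joints at [-1.085, 0.507, -0.238, 1.5, 0.126, 1.149, -0.155], TCP at [0.232, 0.58, 0.253] pointing down, gripper open.
Joint ranges: [-3.08, 3.08], [-0.24, 2.05], [-1.43, 1.35], [0, 2.5], [-1.52, 4.66], [0.17, 1.96], [-2.89, 2.89]. Speed limits (rad/s): [2.39, 2.39, 3.14, 3.14, 3.14, 3.14, 3.14].

### API

Orientations are given as a rotation vector (axis times angle).
In Python, from station import bot gives the robot as it stands.
- The arm moves only by the tool apply_moves, never from a script. Its argument "series" is a list that holds one entry, the list of rows, each a list of 7 numbers: the finger opening in mm, from 0 to 85.4, then the shift along the tool's x, y, z in mm, then the turn, a rotation vector about the tool's x, y, z in degrees. A call has 1 to 10 rows; each row shifts and turns the commanded pose from where the row before left it, along the tool's axes as they then stand; what a row does not reach is not made up. A row lasts 1/8 s, in which the tool goes at most 62.5 mm and 10.7 degrees, less where a joint would pass 70% of its speed; a pose out of reach is approached as far as the arm can. A call with a gripper value outside its range is refused whole. The fingers move at their own pace and stop on an object; the grip force is fixed at half the most. Time passes only in rows, so rows that do not move let the fingers close. It gives the time, the measured TCP pose, the force, the opening and the grip force at its end, in the units of the state.
- bot.get_state(): the state, without advancing time (a new reading comes with each control period).
- bot.read_camera(name): name is "side" or "top" or "wrist"; returns the picture (400x640x3 uint8, red, green, blue); there is no depth.
- bot.camera_params(name): a dict with "intrinsics" (3x3 intrinsics, pixels), "dist" ([k1, k2, p1, p2, k3] as OpenCV has them; the pictures are not rectified), "world_from_camera" (4x4, takes a point from camera to world coordinates); the wrist camera has in their place "tool_from_camera" (4x4, takes a point from camera to tool coordinates, whose origin is the TCP and whose axes are the flange's). Camera axes: x right, y up, looking along -z (the intrinsics and any distortion apply to the point x, -y, -z); pixel columns grow to the right and rows downward; lengths in m; the calibration is good to about 2 mm. A picture is of the moment at which its call begins: read the wrist's pose just before it. camera_params takes no time and is no camera call.
- bot.finish_job(): hands the job in; it is judged then, once.
The state is a dict: "clock": time; "joints": joint angles; "qd": joint speeds; "joint_torque": joint torques, N m; "ee_pos": TCP position; "ee_rot": TCP orientation; "contact_force": force on the tool from outside, world axes, zero at the start; "torque": the same for the moment, N m; "grip_width": finger opening in m; "finger_force": force on a finger pad.
Only numpy, scipy, OpenCV 4.12 (cv2) and the standard library are available. Lean on these libraries where they do the work, as an engineer would, in place of code of your own. Each camera call takes 0.05 s, during which the arm holds its last target. There are 200 camera calls.

### The job

Restock the lane of red-capped paste jars in the small shelf: slide its red follower back out of the way, pull the two old jars up to the front lip, keeping their order, and set the two new red-capped jars from the table down behind them (either one first). Then bring the follower forward against the last jar so that all four stand upright in one closed row against the lip, nothing held. Do not drop or tip any jar, and leave the black-capped jars and everything else where they stand.

Things in the scene. Friction and masses are not known exactly. Their poses are not given: they have to be found in the camera images.
- lane_red: grey sheet-metal lane tray for the red jars, fixed on a white shelf board beside the tray of black-capped jars (either may be the left one). Origin: on the tray's underside and centre line, under the inner face of the clear front lip; x runs along the lane from lip to back, y across, z up. Floor 4 mm up, rail tops 20 mm, lip top 22 mm; 62 mm wide between rails, 302 mm long
- lane_red_lip (a point): the foot of the lip's inner face, on the lane's centre line and floor; same axes as the lane. Four red jars that touch one another and the lip have their centres 28, 84, 140 and 196 mm behind it and end at 224 mm
- follower_red (a joint): slide of the red follower in the red lane, in m; the front face of its 24 mm high pusher plate stands at lane x = 0.200 + value; +0.062 is right back (end stop), lower values are nearer to the lip; slides with about 2 N of friction and stays where it is left
- grip_red (a point): point in the follower's upright red grip fin, 14 mm thick along the lane, 24 mm wide across it, top 66 mm above the lane's origin; the point is 20 mm behind the plate's front face, on the centre line, 50 mm above the origin. Pinch the fin across the lane, fingertips 30 mm or more above the lane's origin to clear plate and rails
- old_front: old stock, the one nearer the lip: white screw jar with a RED cap, 56 mm diameter, 75 mm high with its cap (grip it between 30 and 55 mm above its foot; round, so any side will do), about 0.14 kg; origin at the centre of its underside, z up
- old_rear: old stock, the second in the lane, standing before the follower: white screw jar with a RED cap, 56 mm diameter, 75 mm high with its cap (grip it between 30 and 55 mm above its foot; round, so any side will do), about 0.14 kg; origin at the centre of its underside, z up
- new_a: new stock on the table: white screw jar with a RED cap, 56 mm diameter, 75 mm high with its cap (grip it between 30 and 55 mm above its foot; round, so any side will do), about 0.14 kg; origin at the centre of its underside, z up
- new_b: new stock on the table: white screw jar with a RED cap, 56 mm diameter, 75 mm high with its cap (grip it between 30 and 55 mm above its foot; round, so any side will do), about 0.14 kg; origin at the centre of its underside, z up
- lane_black: like lane_red with the same axes, 55 mm wide inside, with a grey follower; holds the three black jars; leave it alone
- follower_black (a joint): slide of the grey follower in the black lane, read like follower_red; it stands behind the black jars; leave it there
- black_0: white screw jar with a BLACK cap, 48 mm diameter, 60 mm high, standing in the other lane; leave alone; origin at the centre of its underside
- black_1: white screw jar with a BLACK cap, 48 mm diameter, 60 mm high, standing in the other lane; leave alone; origin at the centre of its underside
- black_2: white screw jar with a BLACK cap, 48 mm diameter, 60 mm high, standing in the other lane; leave alone; origin at the centre of its underside
- spare_black: white screw jar with a BLACK cap, 48 mm diameter, 60 mm high, on the table near the new jars; leave alone; origin at the centre of its underside
- cotton_tub: round clear tub of pink cotton buds, 77 mm diameter, 80 mm high, on the table near the new jars; leave alone; origin at the centre of its underside
- tape_roll: roll of tape lying flat, 98 mm diameter, 48 mm high; leave alone; origin at the centre of its underside

How it is judged:
On the way, in this order (a step that is already met when the one before it is completed fails the run):
1. the two old jars have been pulled forward in the lane, in their order (x of old_front in the frame of lane_red between 0.015 and 0.056 m and x of old_rear in the frame of lane_red between 0.07 and 0.112 m and y of old_front in the frame of lane_red between -0.012 and 0.012 m and z of each of old_front, old_rear in the frame of lane_red below 0.01 m and angle between each of old_front, old_rear's own z axis and vertical below 0.12 rad and y of old_rear in the frame of lane_red between -0.012 and 0.012 m), for 0.2 s.
2. both new jars stand in the lane behind the old ones (all of step 1 and x of new_a in the frame of lane_red between 0.128 and 0.236 m and y of new_a in the frame of lane_red between -0.012 and 0.012 m and z of each of new_a, new_b in the frame of lane_red below 0.01 m and angle between each of new_a, new_b's own z axis and vertical below 0.12 rad and x of new_b in the frame of lane_red between 0.128 and 0.236 m and y of new_b in the frame of lane_red between -0.012 and 0.012 m), for 0.2 s.
At the end, for the whole second after the job is handed in: In the red lane, from the lip: old_front, old_rear, both new jars in either order, each within 10 to 12 mm of its place in the closed row, upright (7 degrees), on the floor, at rest, not held; the follower within 12 mm of the closed row's back (at 224 mm) (x of old_front in the frame of lane_red between 0.015 and 0.038 m and x of old_rear in the frame of lane_red between 0.07 and 0.096 m and y of old_front in the frame of lane_red between -0.012 and 0.012 m and z of each of old_front, old_rear, new_a, new_b in the frame of lane_red below 0.01 m and angle between each of old_front, old_rear, new_a, new_b's own z axis and vertical below 0.12 rad and y of old_rear in the frame of lane_red between -0.012 and 0.012 m and x of new_a in the frame of lane_red between 0.128 and 0.208 m and y of new_a in the frame of lane_red between -0.012 and 0.012 m and x of new_b in the frame of lane_red between 0.128 and 0.208 m and y of new_b in the frame of lane_red between -0.012 and 0.012 m and value of joint follower_red below 0.036 m and velocity of joint follower_red below 0.01 m/s and linear speed of each of old_front, old_rear, new_a, new_b below 0.02 m/s); the robot touches nothing.
It fails at once if a red-capped jar is tipped (more than 25 degrees) (angle between any of old_front, old_rear, new_a, new_b's own z axis and vertical above 0.44 rad).
It fails at once if a red-capped jar is dropped (falls free more than about 2 cm) ((linear speed of old_front above 0.6 m/s and contact force between the fingers and old_front below 0.05 N) or (linear speed of old_rear above 0.6 m/s and contact force between the fingers and old_rear below 0.05 N) or (linear speed of new_a above 0.6 m/s and contact force between the fingers and new_a below 0.05 N) or (linear speed of new_b above 0.6 m/s and contact force between the fingers and new_b below 0.05 N)).
It fails at once if a bystander is displaced by more than 2 cm or tipped (distance of any of black_0, black_1, black_2, spare_black, cotton_tub, tape_roll from where it was at the start of the episode above 0.02 m or angle between any of black_0, black_1, black_2, spare_black, cotton_tub, tape_roll's own z axis and vertical above 0.44 rad).
It fails at once if the grey follower of the black lane is shifted by about 2 cm (value of joint follower_black above -0.026 m or value of joint follower_black below -0.07 m).
It also fails if it takes over 72 s, if anything falls off the work surface, if the arm or the gripper's body presses on something with over 40 N, if the wrist force passes 120 N, or if a joint passes its speed limit or range.

## Working session

There is one attempt and no reset: what is moved stays moved. The work goes in short steps, Python scripts to look and compute and a tool call to move; the robot and the scene stay as the last step left them, time stands still between calls to the robot, and variables do not carry over. Pictures are saved under pics/ and viewed, at most 12 in all, crops included, and the job is handed in when it is done.

Besides the shell and the picture viewer there is one more tool, called after "Emit:" as a command line: name --argument value ..., lists and objects as JSON in quotes. apply_moves: Moves the arm, as the interface text tells. Its arguments: {"type":"object","properties":{"series":{"type":"array","items":{"type":"array","items":{"type":"array","items":{"type":"number"}}}}},"required":["series"]}

```bash
ls; mkdir -p pics
cat > h.py <<'E'
import numpy as np, cv2
from scipy.spatial.transform import Rotation as R
from station import bot
def cam(name, st=None):
    p=bot.camera_params(name); K=np.array(p["intrinsics"]); d=np.array(p["dist"])
    if name=="wrist":
        st=st or bot.get_state(); T=np.eye(4); T[:3,:3]=R.from_rotvec(st["ee_rot"]).as_matrix(); T[:3,3]=st["ee_pos"]
        return K,d,T@np.array(p["tool_from_camera"])
    return K,d,np.array(p["world_from_camera"])
def ray(c,uv,z):
    K,d,T=c; q=cv2.undistortPoints(np.array(uv,float).reshape(-1,1,2),K,d).reshape(-1,2)
    v=np.c_[q[:,0],-q[:,1],-np.ones(len(q))]@T[:3,:3].T; o=T[:3,3]
    return o+v*((z-o[2])/v[:,2])[:,None]
def proj(c,X):
    K,d,T=c; X=(np.atleast_2d(X)-T[:3,3])@T[:3,:3]
    return cv2.projectPoints((X*[1,-1,-1]).reshape(-1,1,3),np.zeros(3),np.zeros(3),K,d)[0].reshape(-1,2)
def snap(name,f):
    im=bot.read_camera(name); cv2.imwrite(f"pics/{f}.png",im[:,:,::-1]); return im
E
python3 - <<'E'
from h import *
s=bot.get_state(); print({k:np.round(v,3) for k,v in s.items()})
for n in("top","side"):
    snap(n,n+"0"); c=cam(n); print(n,c[2][:3,3].round(3),(-c[2][:3,2]).round(2))
E
```

```text
pics
{'clock': np.float64(0.0), 'joints': array([-1.085,  0.508, -0.237,  1.501,  0.126,  1.149, -0.155]), 'qd': array([-0.   , -0.001, -0.001,  0.002,  0.003, -0.   , -0.001]), 'joint_torque': array([-0.0000e+00, -6.2060e+01, -2.1870e+00, -2.4965e+01,  1.3000e-02,
        1.2000e-02, -0.0000e+00]), 'ee_pos': array([0.232, 0.58 , 0.252]), 'ee_rot': array([-5.950e-01, -3.084e+00,  3.000e-03]), 'contact_force': array([-0.217,  0.45 ,  0.735]), 'torque': array([0.036, 0.035, 0.019]), 'finger_force': np.float64(0.0), 'grip_width': np.float64(0.085)}
top [0.39  0.121 1.096] [ 0.17 -0.01 -0.99]
side [0.575 0.905 0.543] [ 0.   -0.86 -0.51]
```

View pics/top0.png

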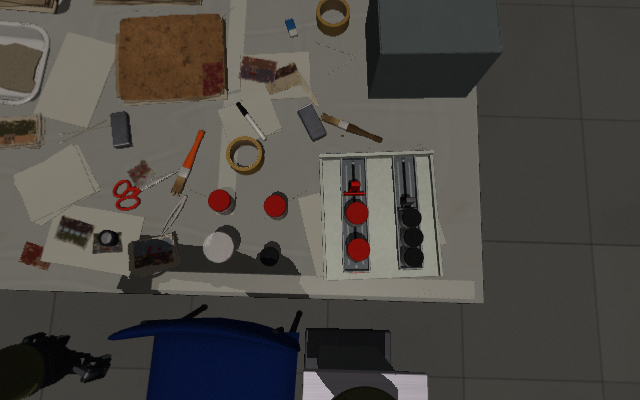

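View pics/side0.png

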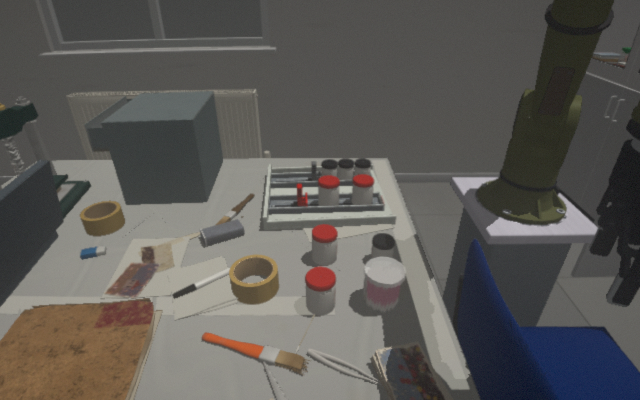

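The top view has +x up and +y to the left. The red lane is the left tray, x≈355 px, with its lip at the bottom near v≈268. Old jars are at (358,250) and (356,212), the follower at (354,187), the new jars at (219,201) and (275,206), and the tub and spare black jar at (218,246) and (269,255).

Run:
```python
from h import *
ims={n:cv2.imread(f"pics/{n}0.png") for n in("top","side")}
B={}
for n,im in ims.items():
    h=cv2.cvtColor(im,cv2.COLOR_BGR2HSV)
    m=(((h[...,0]<6)|(h[...,0]>174))&(h[...,1]>190)&(h[...,2]>70)).astype(np.uint8)
    k,l,s,c=cv2.connectedComponentsWithStats(m)
    for i in range(1,k):
        if s[i,4]>40: print(n,s[i],c[i].round(1), ray(cam(n),c[i],.08)[0].round(3))
x=cv2.resize(ims["top"][140:290,200:450],None,fx=3.2,fy=3.2,interpolation=cv2.INTER_CUBIC)
x=cv2.convertScaleAbs(x,alpha=1.3,beta=20); cv2.imwrite("pics/crop.png",x)
print(x.shape)
```

```text
top [113 180  27  30 302] [126.6 194.6] [0.577 0.617 0.08 ]
top [351 181   9   6  42] [355.2 183.6] [0.624 0.041 0.08 ]
top [208 190  22  21 362] [218.6 200.1] [0.57  0.385 0.08 ]
top [264 195  22  22 372] [274.5 205.5] [0.561 0.244 0.08 ]
top [346 202  22  22 385] [356.6 212.7] [0.549 0.036 0.08 ]
top [348 239  22  22 391] [358.2 249.3] [0.457 0.03  0.08 ]
(480, 800, 3)
```

View pics/crop.png

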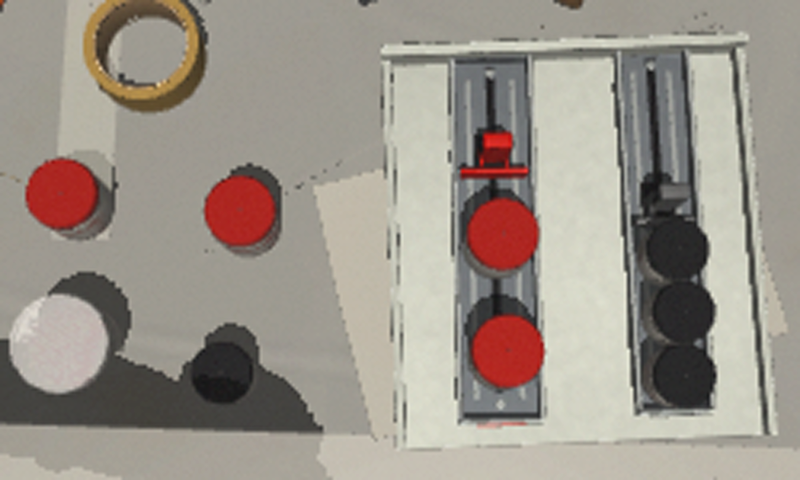

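The crop shows the red tray's ends at about (457–530, 57) at the back and (460–543, 416) at the lip. The old jars don't touch each other, and the follower is pushed forward just behind the rear jar.

Run:
```python
from h import *
from scipy.optimize import least_squares
ct,cs=cam("top"),cam("side")
pairs={"new_l":((218.6,200.1),(320,278)),"new_r":((274.5,205.5),(324,233)),"rear":((356.6,212.7),(329,182.5)),"front":((358.2,249.3),(363,181))}
for k,(a,b) in pairs.items():
    r=least_squares(lambda X:np.r_[proj(ct,X)[0]-a,proj(cs,X)[0]-b],[.55,.1,.08]); print(k,r.x.round(4),r.fun.round(1))
for z in(.02,.03,.04):
    P=ray(ct,[(200+u/3.2,140+v/3.2) for u,v in[(457,60),(530,55),(460,418),(543,415),(490,70),(501,404),(494,172)]],z); print(z,P[:,:2].round(3).tolist(), np.linalg.norm((P[0]+P[1]-P[2]-P[3])/2).round(3))
J={k:ray(ct,a,.075)[0].round(4) for k,(a,b) in pairs.items()};print(J)
```

```text
new_l [0.5724 0.3875 0.0706] [ 0.  -0.2  0.1  0. ]
new_r [0.5629 0.2447 0.0695] [ 0.  -0.1  0.1  0. ]
rear [0.5478 0.036  0.0824] [-0.   0.3 -0.3 -0.1]
front [0.457  0.0305 0.0832] [ 0.  -0.   0.1  0. ]
0.02 [[0.706, 0.071], [0.713, 0.009], [0.404, 0.062], [0.409, -0.006], [0.698, 0.043], [0.417, 0.028], [0.61, 0.038]] 0.303
0.03 [[0.703, 0.071], [0.71, 0.01], [0.404, 0.062], [0.409, -0.005], [0.696, 0.043], [0.417, 0.029], [0.608, 0.038]] 0.3
0.04 [[0.7, 0.072], [0.707, 0.011], [0.404, 0.063], [0.409, -0.004], [0.693, 0.044], [0.416, 0.03], [0.606, 0.039]] 0.297
{'new_l': array([0.5711, 0.3864, 0.075 ]), 'new_r': array([0.5617, 0.244 , 0.075 ]), 'rear': array([0.5498, 0.0353, 0.075 ]), 'front': array([0.4574, 0.0298, 0.075 ])}
```

Emit:
apply_moves --series '[[[85, 0, 0, 0, 0, 0, -8.2], [85, 0, 0, 0, 0, 0, -8.2], [85, 0, 0, 0, 0, 0, -8.1], [85, -30, -45, 4, 0, 0, 0], [85, -30, -45, 4, 0, 0, 0], [85, -30, -45, 4, 0, 0, 0], [85, -30, -45, 4, 0, 0, 0], [85, -30, -45, 4, 0, 0, 0], [85, -30, -45, 4, 0, 0, 0], [85, -30, -45, 4, 0, 0, 0]]]'

```text
clock: 1.35
ee_pos: [0.4575, 0.2737, 0.225]
ee_rot: [0.074, -3.14, 0.0]
contact_force: [0.4, 0.9, 1.7]
grip_width: 0.0848
finger_force: 0.0
```

Emit:
apply_moves --series '[[[85, -30, -45, 4, 0, 0, 0], [85, -30, -45, 4, 0, 0, 0], [85, -30, -45, 4, 0, 0, 0], [85, -30, -45, 4, 0, 0, 0], [85, -30, -45, 4, 0, 0, 0], [85, 0, 0, 0, 0, 0, 0]]]'

```text
clock: 2.1
ee_pos: [0.6187, 0.0516, 0.2038]
ee_rot: [0.061, -3.14, 0.005]
contact_force: [-1.4, 1.1, 0.1]
grip_width: 0.0847
finger_force: 0.0
```

Run:
```python
from h import *
s=bot.get_state(); snap("wrist","w1"); print(s["clock"],s["ee_pos"],R.from_rotvec(s["ee_rot"]).as_matrix().round(3))
np.save("s1.npy",s,allow_pickle=True)
c=cam("wrist",s); print(c[0],c[1],bot.camera_params("wrist")["tool_from_camera"])
```

```text
2.1 [0.61873899 0.05162299 0.20379456] [[-0.999 -0.039 -0.001]
 [-0.039  0.999 -0.003]
 [ 0.001 -0.003 -1.   ]]
[[334.48550251   0.         321.42578501]
 [  0.         334.48550251 195.29693868]
 [  0.           0.           1.        ]] [-0.02818824  0.          0.          0.          0.        ] [[ 1.07157375e-03  9.58844178e-01  2.83930792e-01  7.22564515e-02]
 [ 9.99999379e-01 -9.40680313e-04 -5.97354177e-04  1.36171339e-04]
 [-3.05681469e-04  2.83931255e-01 -9.58844591e-01 -1.19692968e-01]
 [ 0.00000000e+00  0.00000000e+00  0.00000000e+00  1.00000000e+00]]
```

View pics/w1.png

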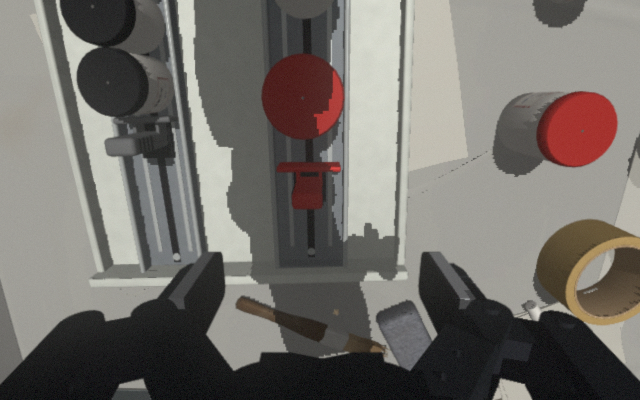

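The wrist view shows the lane running vertically. Its slot goes from (307,30) to (311,250), the rail edges are near 264–348 px, the follower fin top is at about (308,200), and the rear jar cap is at (303,97).

Run:
```python
from h import *
s=np.load("s1.npy",allow_pickle=True).item(); c=cam("wrist",s)
g=lambda n,uv,z:print(n,ray(c,uv,z)[:,:2].round(4).tolist())
g("slot",[(311,250),(307,30)],.014)
g("tape? fin top corners",[(293,208),(322,208),(294,178),(322,178)],.076)
g("plate",[(277,168),(341,168)],.034)
g("jar rear",[(303,97)],.089)
g("new",[(577,129)],.075)
im=cv2.imread("pics/w1.png")
for r in(140,160,225,240,255): print(r,cv2.cvtColor(im,cv2.COLOR_BGR2GRAY)[r,255:365].tolist())
```

```text
slot [[0.6961, 0.0439], [0.4925, 0.0341]]
tape? fin top corners [[0.6309, 0.0298], [0.6299, 0.0524], [0.6068, 0.0302], [0.6059, 0.0514]]
plate [[0.6085, 0.0118], [0.6062, 0.0682]]
jar rear [[0.5472, 0.0363]]
new [[0.5609, 0.2393]]
140 [94, 91, 91, 94, 96, 90, 93, 91, 92, 92, 91, 94, 88, 80, 73, 80, 75, 71, 59, 58, 59, 59, 60, 58, 61, 61, 58, 60, 56, 60, 67, 73, 75, 84, 79, 69, 59, 61, 59, 63, 62, 58, 59, 56, 61, 62, 61, 62, 60, 56, 45, 31, 30, 33, 40, 36, 37, 45, 61, 65, 62, 63, 66, 62, 62, 64, 63, 60, 60, 67, 65, 64, 73, 82, 83, 84, 83, 75, 98, 124, 129, 134, 136, 135, 133, 133, 127, 80, 83, 136, 160, 170, 159, 159, 203, 204, 206, 206, 205, 210, 206, 205, 210, 208, 206, 207, 206, 207, 206, 206]
160 [97, 90, 94, 90, 93, 90, 93, 92, 90, 93, 91, 89, 90, 89, 78, 79, 78, 72, 72, 59, 56, 63, 65, 61, 58, 62, 59, 62, 60, 60, 59, 64, 78, 78, 76, 78, 70, 61, 60, 65, 62, 62, 59, 60, 60, 61, 59, 59, 63, 62, 53, 34, 36, 37, 31, 35, 36, 37, 51, 61, 62, 62, 62, 67, 64, 62, 79, 123, 130, 126, 131, 131, 139, 168, 171, 167, 166, 143, 131, 131, 132, 133, 129, 131, 130, 131, 133, 127, 93, 137, 160, 167
[... 756 characters left out ...]
 60, 60, 58, 57, 61, 49, 34, 29, 30, 32, 31, 28, 35, 58, 61, 58, 59, 60, 60, 62, 60, 62, 56, 56, 59, 64, 69, 73, 75, 73, 63, 61, 62, 65, 59, 63, 65, 64, 69, 67, 82, 136, 151, 140, 96, 86, 91, 92, 94, 89, 93, 94, 95, 93, 92, 95, 95, 96, 95, 91, 92, 93, 90]
255 [94, 94, 93, 93, 94, 95, 93, 93, 91, 91, 91, 88, 92, 90, 94, 90, 90, 93, 91, 83, 78, 79, 73, 72, 55, 57, 58, 61, 56, 60, 59, 61, 59, 57, 58, 55, 57, 57, 59, 59, 58, 57, 55, 58, 55, 56, 57, 56, 57, 56, 62, 58, 54, 40, 34, 40, 46, 39, 37, 40, 56, 54, 57, 57, 59, 59, 57, 54, 60, 57, 61, 55, 56, 62, 61, 59, 57, 57, 60, 59, 58, 60, 61, 58, 60, 60, 62, 62, 75, 79, 79, 80, 85, 87, 88, 90, 91, 92, 91, 88, 90, 90, 92, 90, 94, 91, 91, 90, 89, 90]
```

Emit:
apply_moves --series '[[[70, -6, -11.5, 30, 0, 0, -0.5], [70, 0, 0, 45, 0, 0, 0], [70, 0, 0, 45, 0, 0, 0], [70, 0, 0, 18, 0, 0, 0], [0, 0, 0, 0, 0, 0, 0], [0, 0, 0, 0, 0, 0, 0], [0, 0, 0, 0, 0, 0, 0], [0, 0, 0, 0, 0, 0, 0], [0, 0, 0, 0, 0, 0, 0]]]'

```text
clock: 3.28
ee_pos: [0.6254, 0.0405, 0.0702]
ee_rot: [-0.08, 3.137, -0.01]
contact_force: [-0.3, -13.4, 5.9]
grip_width: 0.0227
finger_force: 59.3
```

Emit:
apply_moves --series '[[[0, -14, -0.5, 0, 0, 0, 0], [0, -14, -0.5, 0, 0, 0, 0], [0, -14, 0, 0, 0, 0, 0], [0, -13, 0, 0, 0, 0, 0], [0, 0, 0, 0, 0, 0, 0]]]'

```text
clock: 3.9
ee_pos: [0.6816, 0.0432, 0.0703]
ee_rot: [-0.08, 3.135, -0.009]
contact_force: [2.8, -10.1, 2.1]
grip_width: 0.0234
finger_force: 59.1
```

Emit:
apply_moves --series '[[[85, 0, 0, 0, 0, 0, 0], [85, 0, 0, 0, 0, 0, 0], [85, 0, 0, -30, 0, 0, 0], [85, 0, 0, -45, 0, 0, 0], [85, 45, 0, -15, 0, 0, 0], [85, 60, 0, 0, 0, 0, 0], [85, 60, 0, 0, 0, 0, 0], [85, 60, 0, 0, 0, 0, 0], [85, 0, 0, 0, 0, 0, 0]]]'

```text
clock: 5.03
ee_pos: [0.4483, 0.0359, 0.1575]
ee_rot: [0.09, -3.136, 0.002]
contact_force: [0.4, -0.1, 0.5]
grip_width: 0.0848
finger_force: 0.0
```

```bash
cat >> h.py <<'E'
def reds(name,z,amin=300,lo=70,st=None,save=None):
    st=st or bot.get_state(); im=snap(name,save or "tmp"); c=cam(name,st)
    h=cv2.cvtColor(im,cv2.COLOR_RGB2HSV)
    m=(((h[...,0]<6)|(h[...,0]>174))&(h[...,1]>170)&(h[...,2]>lo)).astype(np.uint8)
    k,l,s,ce=cv2.connectedComponentsWithStats(m)
    for i in range(1,k):
        if s[i,4]>amin: print(name,s[i],ce[i].round(0),ray(c,ce[i],z)[0].round(4), ray(c,[s[i,0]+s[i,2]/2,s[i,1]+s[i,3]/2],z)[0].round(4))
    print(st["clock"],st["ee_pos"].round(4),np.degrees(np.arctan2(*(R.from_rotvec(st["ee_rot"]).as_matrix()[[1,0],0]*-1))).round(2))
E
python3 - <<'E'
from h import *
reds("wrist",.089,save="w2"); reds("top",.089,amin=30)
E
```

```text
5.025 [0.4483 0.0359 0.1575] 3.29
top [351 160   8   5  40] [354. 162.] [0.6784 0.0441 0.089 ] [0.6771 0.0428 0.089 ]
top [344 168  20   7  51] [353. 172.] [0.6517 0.0473 0.089 ] [0.6534 0.0449 0.089 ]
top [113 180  28  30 320] [126. 195.] [0.5749 0.6131 0.089 ] [0.5743 0.6118 0.089 ]
top [208 190  22  21 371] [219. 200.] [0.5688 0.3825 0.089 ] [0.5676 0.3816 0.089 ]
top [264 195  22  22 378] [275. 206.] [0.5593 0.2423 0.089 ] [0.5581 0.241  0.089 ]
5.075 [0.4522 0.0364 0.1581] 3.26
```

View pics/w2.png

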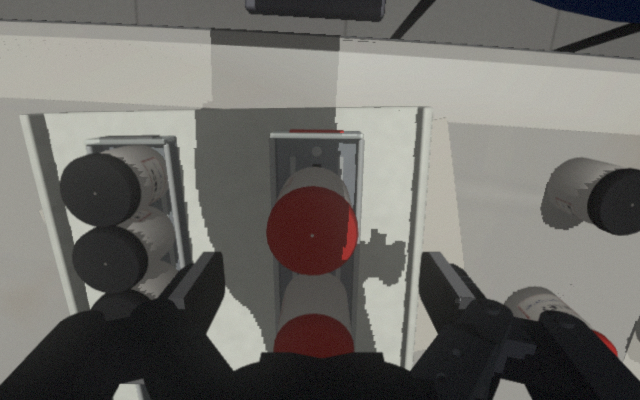

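The front jar's cap is at (312,230) and the lip edge runs at v≈133 over columns 272–362. The rear jar's cap is partly visible below it, at (315,340).

Run:
```python
from h import *
s=dict(bot.get_state()); print(s["ee_pos"])
s["ee_pos"]=np.array([.4483,.0359,.1575]); s["ee_rot"]=np.array([.09,-3.136,.002])
c=cam("wrist",s); print(ray(c,[(312,230)],.089)[0],ray(c,[(317,134)],.032)[0], ray(c,[(278,140),(355,140)],.03)[:,:2])
```

```text
[0.45438012 0.03660001 0.15826642]
[0.45369608 0.03069053 0.089     ] [0.40198471 0.03011438 0.032     ] [[0.40821911 0.00167051]
 [0.4049099  0.05825692]]
```

Emit:
apply_moves --series '[[[85, 0, -4.5, 0, 0, 0, 0.5], [85, 0, 0, 32, 0, 0, 0], [85, 0, 0, 40, 0, 0, 0], [85, 0, 0, 20, 0, 0, 0], [0, 0, 0, 0, 0, 0, 0], [0, 0, 0, 0, 0, 0, 0], [0, 0, 0, 0, 0, 0, 0], [0, 0, 0, 0, 0, 0, 0]]]'

```text
clock: 6.12
ee_pos: [0.4547, 0.0315, 0.0659]
ee_rot: [-0.073, 3.139, 0.0]
contact_force: [-0.3, -0.5, -2.1]
grip_width: 0.0549
finger_force: 63.4
```

Emit:
apply_moves --series '[[[0, 7, 0, 0, 0, 0, 0], [0, 7, 0, 0, 0, 0, 0], [0, 5, 0, 0, 0, 0, 0], [0, 2, 0, 0, 0, 0, 0], [0, 0, 0, 0, 0, 0, 0]]]'

```text
clock: 6.75
ee_pos: [0.434, 0.0307, 0.0658]
ee_rot: [-0.074, 3.139, 0.0]
contact_force: [3.6, 0.0, 6.9]
grip_width: 0.0549
finger_force: 63.7
```

Emit:
apply_moves --series '[[[0, 2, 0, 0, 0, 0, 0], [0, 2, 0, 0, 0, 0, 0], [0, 0, 0, 0, 0, 0, 0]]]'

```text
clock: 7.12
ee_pos: [0.4312, 0.0307, 0.0659]
ee_rot: [-0.074, 3.136, 0.001]
contact_force: [5.8, -0.3, 4.8]
grip_width: 0.0551
finger_force: 63.7
```

Emit:
apply_moves --series '[[[85, -1, 0, 0, 0, 0, 0], [85, 0, 0, 0, 0, 0, 0], [85, 0, 0, -30, 0, 0, 0], [85, 0, 0, -40, 0, 0, 0], [85, -50, 0, -10, 0, 0, 0], [85, -60, 0, 0, 0, 0, 0], [85, -5, 0, 0, 0, 0, 0], [85, 0, 0, 0, 0, 0, 0], [85, 0, 0, 0, 0, 0, 0]]]'

```text
clock: 8.25
ee_pos: [0.5433, 0.0356, 0.1448]
ee_rot: [0.074, -3.138, 0.001]
contact_force: [-0.4, 0.4, -0.2]
grip_width: 0.0848
finger_force: 0.0
```

Run:
```python
from h import *
reds("wrist",.089,lo=35,save="w3")
```

```text
wrist [ 265    0  114   69 4388] [323.  25.] [0.4378 0.0317 0.089 ] [0.4421 0.0313 0.089 ]
wrist [337 200  29  66 736] [350. 235.] [0.5457 0.0522 0.089 ] [0.5443 0.053  0.089 ]
wrist [ 590  217   50   80 3068] [619. 258.] [0.5534 0.2136 0.089 ] [0.5526 0.2108 0.089 ]
wrist [291 325  60  33 954] [321. 341.] [0.6187 0.0391 0.089 ] [0.6191 0.0393 0.089 ]
8.25 [0.5433 0.0356 0.1448] 2.7
```

Emit:
apply_moves --series '[[[85, -4, 0, 10, 0, 0, 0], [85, 0, 0, 40, 0, 0, 0], [85, 0, 0, 29, 0, 0, 0], [0, 0, 0, 0, 0, 0, 0], [0, 0, 0, 0, 0, 0, 0], [0, 0, 0, 0, 0, 0, 0], [0, 0, 0, 0, 0, 0, 0]]]'

```text
clock: 9.18
ee_pos: [0.5495, 0.036, 0.0671]
ee_rot: [-0.073, 3.139, 0.0]
contact_force: [-0.0, 1.1, -1.8]
grip_width: 0.0546
finger_force: 63.4
```

Emit:
apply_moves --series '[[[0, 13, 0, 0, 0, 0, 0], [0, 13, 0, 0, 0, 0, 0], [0, 13, 0, 0, 0, 0, 0], [0, 10, 0, 0, 0, 0, 0], [0, 5, 0, 0, 0, 0, 0], [0, 2, 0, 0, 0, 0, 0], [0, 0, 0, 0, 0, 0, 0]]]'

```text
clock: 10.05
ee_pos: [0.4937, 0.0335, 0.0669]
ee_rot: [-0.074, 3.139, 0.0]
contact_force: [3.0, 0.9, 7.7]
grip_width: 0.0547
finger_force: 63.9
```

Emit:
apply_moves --series '[[[0, 3, 0, 0, 0, 0, 0], [0, 2, 0, 0, 0, 0, 0], [0, 2, 0, 0, 0, 0, 0], [0, 0, 0, 0, 0, 0, 0]]]'

```text
clock: 10.55
ee_pos: [0.4899, 0.0335, 0.0674]
ee_rot: [-0.073, 3.133, 0.002]
contact_force: [10.1, -0.3, 2.2]
grip_width: 0.0547
finger_force: 63.9
```

Emit:
apply_moves --series '[[[85, -1, 0, 0, 0, 0, 0], [85, 0, 0, 0, 0, 0, 0], [85, 0, 0, -40, 0, 0, 0], [85, 0, 0, -50, 0, 0, 0], [85, -20, 51, -10, 0, 0, 0], [85, -20, 51, 0, 0, 0, 0], [85, -20, 51, 0, 0, 0, 0], [85, -20, 51, 0, 0, 0, 0], [85, 0, 0, 0, 0, 0, 0], [85, 0, 0, 0, 0, 0, 0]]]'

```text
clock: 11.8
ee_pos: [0.5565, 0.2397, 0.1653]
ee_rot: [0.074, -3.138, 0.003]
contact_force: [-0.7, -1.1, -0.3]
grip_width: 0.0848
finger_force: 0.0
```

Run:
```python
from h import *
reds("wrist",.075,lo=35,save="w4");reds("top",.089,lo=35,amin=100)
```

```text
wrist [  0  50  26  51 533] [ 9. 75.] [0.4792 0.0453 0.075 ] [0.4793 0.0479 0.075 ]
wrist [ 288  180   80   73 3563] [329. 220.] [0.5631 0.2453 0.075 ] [0.5607 0.2444 0.075 ]
wrist [ 492  199   78   75 4287] [531. 237.] [0.5689 0.3848 0.075 ] [0.5686 0.3845 0.075 ]
wrist [ 58 290  66  24 482] [ 96. 303.] [0.6366 0.0772 0.075 ] [0.6363 0.0737 0.075 ]
11.8 [0.5565 0.2397 0.1653] 2.7
top [343 160  21  15 172] [354. 168.] [0.6618 0.0463 0.089 ] [0.6638 0.0464 0.089 ]
top [113 180  28  30 334] [127. 195.] [0.5751 0.6128 0.089 ] [0.5743 0.6118 0.089 ]
top [208 190  23  21 365] [219. 200.] [0.5682 0.3827 0.089 ] [0.5677 0.3804 0.089 ]
top [348 225  22  45 607] [360. 245.] [0.4669 0.0276 0.089 ] [0.461  0.0291 0.089 ]
top [ 22 245  20  18 146] [ 32. 254.] [0.4217 0.8241 0.089 ] [0.4212 0.8247 0.089 ]
11.85 [0.5568 0.2389 0.1655] 2.63
```

View pics/w4.png

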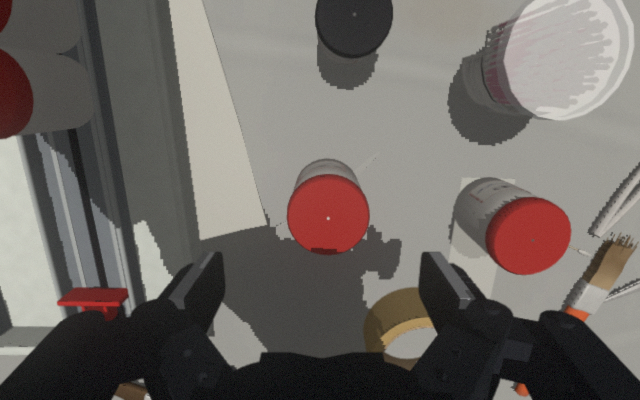

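The new jar's cap is centred at (328,215) and the next new jar's at (529,236). The fingers are clear of the tape roll.

Emit:
apply_moves --series '[[[85, -5, 5, 17, 0, 0, 0], [85, 0, 0, 50, 0, 0, 0], [85, 0, 0, 40, 0, 0, 0], [85, 0, 0, 10, 0, 0, 0], [0, 0, 0, 0, 0, 0, 0], [0, 0, 0, 0, 0, 0, 0], [0, 0, 0, 0, 0, 0, 0], [0, 0, 0, 0, 0, 0, 0]]]'

```text
clock: 12.9
ee_pos: [0.5633, 0.2462, 0.0509]
ee_rot: [-0.073, 3.138, 0.002]
contact_force: [-0.8, 0.1, 7.2]
grip_width: 0.055
finger_force: 63.4
```

Emit:
apply_moves --series '[[[0, 0, 0, -30, 0, 0, 0], [0, 0, 0, -45, 0, 0, 0], [0, 5, -45, -15, 0, 0, 0], [0, 6, -50, 0, 0, 0, 0], [0, 6, -50, 0, 0, 0, 0], [0, 5, -45, 0, 0, 0, 0], [0, 0, -18.5, 0, 0, 0, 0], [0, 0, 0, 0, 0, 0, 0], [0, 0, 0, 0, 0, 0, 0]]]'

```text
clock: 14.02
ee_pos: [0.5503, 0.0387, 0.1395]
ee_rot: [-0.077, 3.14, 0.002]
contact_force: [-0.6, -0.8, -2.0]
grip_width: 0.0546
finger_force: 63.6
```

Run:
```python
from h import *
reds("wrist",.089,lo=35,save="w5")
```

```text
wrist [ 258    0  118  129 4564] [315.  31.] [0.449 0.031 0.089] [0.4636 0.0326 0.089 ]
wrist [ 332   65   27   95 1313] [343. 109.] [0.4838 0.0461 0.089 ] [0.4852 0.0477 0.089 ]
wrist [  242   240   158   118 10294] [325. 310.] [0.5992 0.0439 0.089 ] [0.5918 0.0409 0.089 ]
14.025 [0.5503 0.0387 0.1395] 2.81
```

View pics/w5.png

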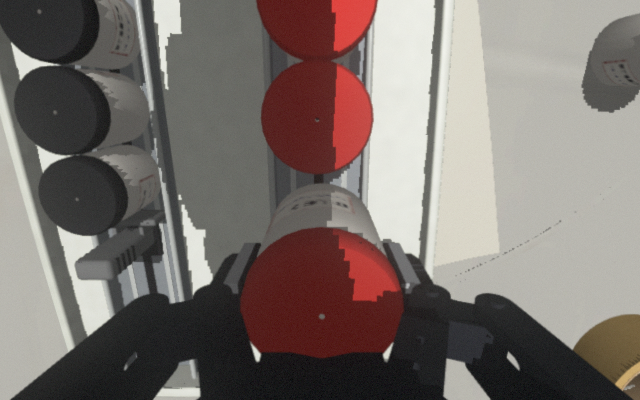

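The held jar's cap dot is at (321,317). The old rear jar's cap dot is at (317,119), with its edge near (317,173), and the front jar is above it at the top of the frame.

Run:
```python
from h import *
s=dict(bot.get_state()); print(s["ee_pos"]); s["ee_pos"]=np.array([.5503,.0387,.1395])
c=cam("wrist",s); print(ray(c,[(321,317)],.1636)[0],ray(c,[(317,119),(317,173),(317,60)],.089))
```

```text
[0.55022763 0.03885735 0.1393815 ]
[0.54891885 0.03869591 0.1636    ] [[0.48901932 0.0337151  0.089     ]
 [0.51649322 0.0350082  0.089     ]
 [0.46151457 0.03241694 0.089     ]]
```

Emit:
apply_moves --series '[[[0, 0, -1.8, 25, 0, 0, 0], [0, 0, 0, 15, 0, 0, 0], [0, 0, 0, 12, 0, 0, 0], [0, 0, 0, 8, 0, 0, 0], [0, 0, 0, 6, 0, 0, 0], [0, 0, 0, 4, 0, 0, 0], [0, 0, 0, 2, 0, 0, 0], [0, 0, 0, 0, 0, 0, 0]]]'

```text
clock: 15.08
ee_pos: [0.5503, 0.0346, 0.0674]
ee_rot: [-0.073, 3.141, -0.0]
contact_force: [-0.3, -0.7, -1.4]
grip_width: 0.0544
finger_force: 63.6
```

Emit:
apply_moves --series '[[[0, 0, 1.5, 1, 0, 0, 0], [0, 0, 0, 1, 0, 0, 0], [0, 0, 0, 1, 0, 0, 0], [0, 0, 0, 0, 0, 0, 0]]]'

```text
clock: 15.58
ee_pos: [0.5504, 0.0355, 0.0668]
ee_rot: [-0.072, 3.139, -0.002]
contact_force: [-7.8, -3.2, 24.2]
grip_width: 0.0544
finger_force: 66.2
```

Emit:
apply_moves --series '[[[85, 0, 0, -0.5, 0, 0, 0], [85, 0, 0, 0, 0, 0, 0], [85, 0, 0, -20, 0, 0, 0], [85, 0, 0, -50, 0, 0, 0], [85, 0, 0, -30, 0, 0, 0], [85, -7, 55, 0, 0, 0, 0], [85, -7, 58, 0, 0, 0, 0], [85, -7, 58, 0, 0, 0, 0], [85, -7, 58, 0, 0, 0, 0], [85, -7, 58, 0, 0, 0, 0]]]'

```text
clock: 16.82
ee_pos: [0.5716, 0.3264, 0.1644]
ee_rot: [0.073, -3.14, 0.0]
contact_force: [2.0, -1.8, 0.1]
grip_width: 0.0849
finger_force: 0.0
```

Emit:
apply_moves --series '[[[85, -1, 58, 0, 0, 0, 0], [85, 0, 0, 0, 0, 0, 0], [85, 0, 0, 0, 0, 0, 0]]]'

```text
clock: 17.2
ee_pos: [0.5698, 0.3822, 0.164]
ee_rot: [0.074, -3.14, 0.002]
contact_force: [-0.3, -0.5, 0.1]
grip_width: 0.0853
finger_force: 0.0
```

Run:
```python
from h import *
reds("wrist",.075,lo=35,save="w6");reds("top",.089,lo=35,amin=100)
```

```text
wrist [ 288  174   80   75 3795] [328. 215.] [0.5723 0.387  0.075 ] [0.5702 0.3867 0.075 ]
wrist [ 579  175   61   86 2170] [611. 220.] [0.5668 0.5792 0.075 ] [0.5658 0.5779 0.075 ]
17.2 [0.5698 0.3822 0.164 ] 2.72
top [343 160  21  16 174] [354. 168.] [0.6617 0.0462 0.089 ] [0.6625 0.0463 0.089 ]
top [113 180  27  30 313] [126. 195.] [0.5741 0.6142 0.089 ] [0.5743 0.613  0.089 ]
top [346 201  22  23 393] [357. 212.] [0.5497 0.0362 0.089 ] [0.5481 0.0355 0.089 ]
top [346 225  24  46 820] [357. 247.] [0.4611 0.0328 0.089 ] [0.4597 0.0315 0.089 ]
top [ 22 245  20  18 148] [ 32. 254.] [0.4223 0.8239 0.089 ] [0.4212 0.8247 0.089 ]
17.25 [0.5703 0.3811 0.1643] 2.62
```

View pics/w6.png

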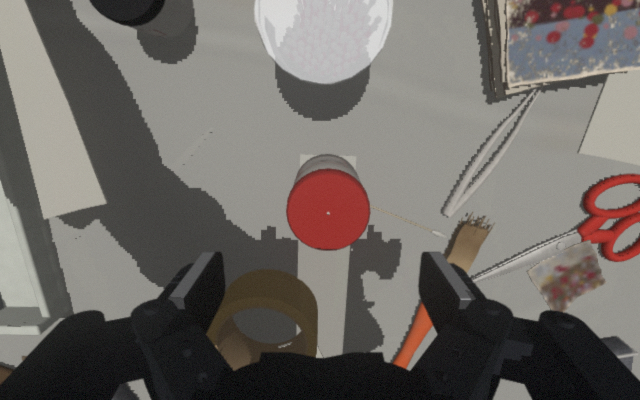

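The cap centre is at (328,210). The tape roll's near edge at (265,270) is well clear of the fingers' line.

Emit:
apply_moves --series '[[[85, 0, 5, 15, 0, 0, 0], [85, 0, 0, 50, 0, 0, 0], [85, 0, 0, 38, 0, 0, 0], [85, 0, 0, 10, 0, 0, 0], [0, 0, 0, 0, 0, 0, 0], [0, 0, 0, 0, 0, 0, 0], [0, 0, 0, 0, 0, 0, 0], [0, 0, 0, 0, 0, 0, 0]]]'

```text
clock: 18.3
ee_pos: [0.5707, 0.3881, 0.0537]
ee_rot: [-0.073, 3.138, 0.003]
contact_force: [-0.2, -0.8, 6.1]
grip_width: 0.0547
finger_force: 63.8
```

Emit:
apply_moves --series '[[[0, 0, 0, -30, 0, 0, 0], [0, 0, 0, -45, 0, 0, 0], [0, 0, -45, -15, 0, 0, 0], [0, -4, -55, 0, 0, 0, 0], [0, -5, -55, 0, 0, 0, 0], [0, -5, -55, 0, 0, 0, 0], [0, -5, -55, 0, 0, 0, 0], [0, -5, -50, 0, 0, 0, 0], [0, 0, -35, 0, 0, 0, 0], [0, 0, 0, 0, 0, 0, 0]]]'

```text
clock: 19.55
ee_pos: [0.6102, 0.0342, 0.1419]
ee_rot: [0.064, -3.141, 0.004]
contact_force: [-0.4, 1.3, -1.0]
grip_width: 0.0546
finger_force: 63.9
```

Run:
```python
from h import *
reds("wrist",.089,lo=35,save="w7"); reds("wrist",.089,lo=35,save="w8")
```

```text
wrist [ 274    0  114   53 3590] [334.  20.] [0.503  0.0355 0.089 ] [0.506  0.0345 0.089 ]
wrist [ 321   63   51  111 3019] [345. 116.] [0.5469 0.0433 0.089 ] [0.5481 0.0444 0.089 ]
wrist [ 243  251  157  107 9941] [324. 312.] [0.6622 0.0378 0.089 ] [0.657  0.0363 0.089 ]
19.55 [0.6102 0.0342 0.1419] 2.32
wrist [ 267    0  116   51 3380] [328.  19.] [0.5029 0.0357 0.089 ] [0.5055 0.0344 0.089 ]
wrist [ 314   63   52  111 2974] [340. 118.] [0.548  0.0441 0.089 ] [0.5481 0.044  0.089 ]
wrist [  244   245   156   113 10205] [325. 311.] [0.6612 0.0416 0.089 ] [0.6549 0.0397 0.089 ]
19.6 [0.6101 0.0371 0.142 ] 2.5
```

View pics/w8.png

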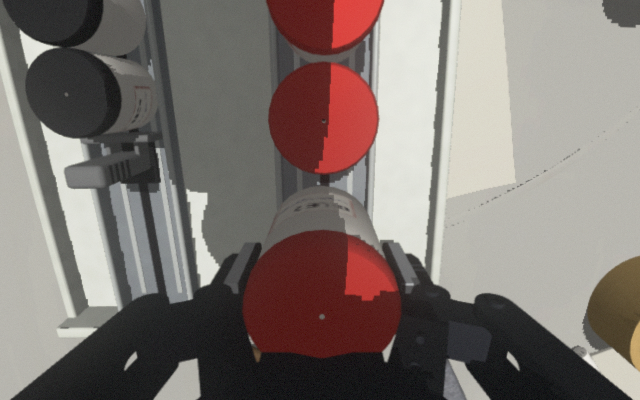

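The third jar stands at dot (323,119), x≈0.549. The held jar's dot is at (321,317), x≈0.609, so there is a gap of about 4 mm and it is clear to lower.

Emit:
apply_moves --series '[[[0, 0, 0, 15, 0, 0, 0], [0, 0, 0, 20, 0, 0, 0], [0, 0, 0, 15, 0, 0, 0], [0, 0, 0, 6, 0, 0, 0], [0, 0, 0, 0, 0, 0, 0]]]'

```text
clock: 20.27
ee_pos: [0.6099, 0.0394, 0.0853]
ee_rot: [0.074, -3.14, -0.0]
contact_force: [1.2, -0.2, -0.8]
grip_width: 0.0547
finger_force: 63.9
```

Emit:
apply_moves --series '[[[0, 0, 0, 7, 0, 0, 0], [0, 0, 0, 4, 0, 0, 0], [0, 0, 0, 3, 0, 0, 0], [0, 0, 0, 1.5, 0, 0, 0], [0, 0, 0, 0, 0, 0, 0]]]'

```text
clock: 20.9
ee_pos: [0.6101, 0.039, 0.0703]
ee_rot: [0.073, -3.141, 0.0]
contact_force: [-0.2, -0.1, -2.2]
grip_width: 0.0545
finger_force: 63.9
```

Emit:
apply_moves --series '[[[0, 0, 0, 1, 0, 0, 0], [0, 0, 0, 1, 0, 0, 0], [0, 0, 0, 0, 0, 0, 0]]]'

```text
clock: 21.28
ee_pos: [0.6102, 0.039, 0.0696]
ee_rot: [-0.073, 3.14, -0.0]
contact_force: [-3.5, -0.3, 9.6]
grip_width: 0.055
finger_force: 65.1
```

Emit:
apply_moves --series '[[[85, 0, 0, -0.5, 0, 0, 0], [85, 0, 0, 0, 0, 0, 0], [85, 0, 0, -20, 0, 0, 0], [85, 0, 0, -50, 0, 0, 0], [70, -36, 0, -10, 0, 0, 0], [70, -36, 0, 0, 0, 0, 0], [70, 0, 0, 0, 0, 0, 0], [70, 0, 0, 0, 0, 0, 0]]]'

```text
clock: 22.28
ee_pos: [0.6811, 0.0424, 0.148]
ee_rot: [0.074, -3.139, 0.0]
contact_force: [-0.9, -0.5, 0.5]
grip_width: 0.0697
finger_force: 0.0
```

Emit:
apply_moves --series '[[[70, 0, 0.7, 30, 0, 0, 0], [70, 0, 0, 35, 0, 0, 0], [70, 0, 0, 13, 0, 0, 0], [0, 0, 0, 0, 0, 0, 0], [0, 0, 0, 0, 0, 0, 0], [0, 0, 0, 0, 0, 0, 0], [0, 0, 0, 0, 0, 0, 0], [0, 0, 0, 0, 0, 0, 0]]]'

```text
clock: 23.28
ee_pos: [0.683, 0.0429, 0.0726]
ee_rot: [-0.073, 3.138, -0.0]
contact_force: [-0.9, -1.1, 6.1]
grip_width: 0.023
finger_force: 59.5
```

Emit:
apply_moves --series '[[[0, 8, 0, 0, 0, 0, 0], [0, 8, 0, 0, 0, 0, 0], [0, 6, 0, 0, 0, 0, 0], [0, 4, 0, 0, 0, 0, 0], [0, 3, 0, 0, 0, 0, 0], [0, 2, 0, 0, 0, 0, 0], [0, 0, 0, 0, 0, 0, 0]]]'

```text
clock: 24.15
ee_pos: [0.6528, 0.0415, 0.0725]
ee_rot: [-0.073, 3.136, 0.0]
contact_force: [3.3, -1.3, 8.3]
grip_width: 0.0229
finger_force: 59.6
```

Emit:
apply_moves --series '[[[0, 2, 0, 0, 0, 0, 0], [0, 2, 0, 0, 0, 0, 0], [0, 1, 0, 0, 0, 0, 0], [0, 0, 0, 0, 0, 0, 0]]]'

```text
clock: 24.65
ee_pos: [0.6496, 0.0413, 0.0726]
ee_rot: [-0.072, 3.133, 0.001]
contact_force: [7.3, -1.0, 2.5]
grip_width: 0.0228
finger_force: 59.1
```

Run:
```python
from h import *
reds("wrist",.089,lo=35,save="w9"); im=cv2.imread("pics/w9.png"); cv2.imwrite("pics/w9.png",cv2.convertScaleAbs(im,alpha=1.6))
```

```text
wrist [  220     0   191   298 28813] [323. 130.] [0.5869 0.0391 0.089 ] [0.5929 0.037  0.089 ]
24.65 [0.6496 0.0413 0.0726] 2.65
```

View pics/w9.png

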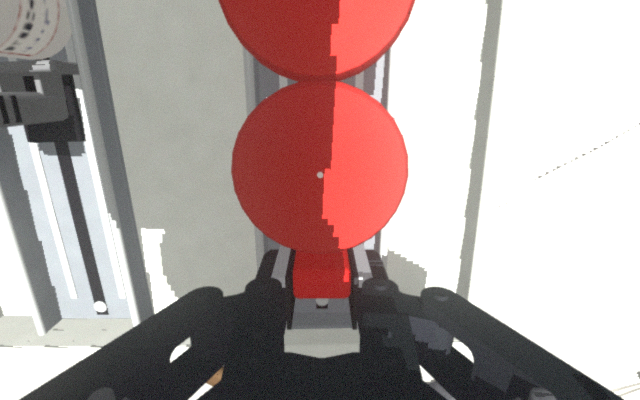

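The third and fourth caps touch, and the follower sits against the last jar. One small extra push will confirm the row is closed.

Emit:
apply_moves --series '[[[0, 1.5, 0, 0, 0, 0, 0], [0, 1.5, 0, 0, 0, 0, 0], [0, 0, 0, 0, 0, 0, 0]]]'

```text
clock: 25.08
ee_pos: [0.6491, 0.0413, 0.0727]
ee_rot: [-0.072, 3.128, 0.002]
contact_force: [16.3, 0.2, -4.1]
grip_width: 0.023
finger_force: 59.1
```

The force rose with hardly any motion, so the row is closed. Next I back off the preload, release and rise.

Emit:
apply_moves --series '[[[0, -2.5, 0, 0, 0, 0, 0], [70, 0, 0, 0, 0, 0, 0], [70, 0, 0, 0, 0, 0, 0], [70, 0, 0, -20, 0, 0, 0], [70, 0, 0, -50, 0, 0, 0], [70, -50, 0, -50, 0, 0, 0], [70, 0, 60, -30, 0, 0, 0], [70, 0, 60, 0, 0, 0, 0], [70, 0, 0, 0, 0, 0, 0]]]'

```text
clock: 26.2
ee_pos: [0.6818, 0.1677, 0.213]
ee_rot: [0.089, -3.139, -0.008]
contact_force: [-0.3, -1.0, 0.2]
grip_width: 0.0703
finger_force: 0.0
```

Run:
```python
from h import *
im=snap("top","t9"); im2=snap("side","s9")
c=cam("top"); o=np.array([.4045,.0298,0]); a=np.array([np.cos(.048),np.sin(.048),0])
pts=[o+a*d+[0,0,.091] for d in(.028,.084,.140,.196)]; print(proj(c,pts).round(1).tolist())
h=cv2.resize(im[140:290,300:440],None,fx=3,fy=3); g=cv2.resize(im2[140:240,250:420],None,fx=2.5,fy=2.5)
o=np.zeros((450,860,3),np.uint8); o[:450,:420]=h; o[:250,425:850]=g; cv2.imwrite("pics/end.png",cv2.resize(o[:,:,::-1],None,fx=.92,fy=.92))
```

```text
[[358.1, 259.1], [357.3, 236.3], [356.6, 213.9], [355.9, 191.9]]
```

View pics/end.png

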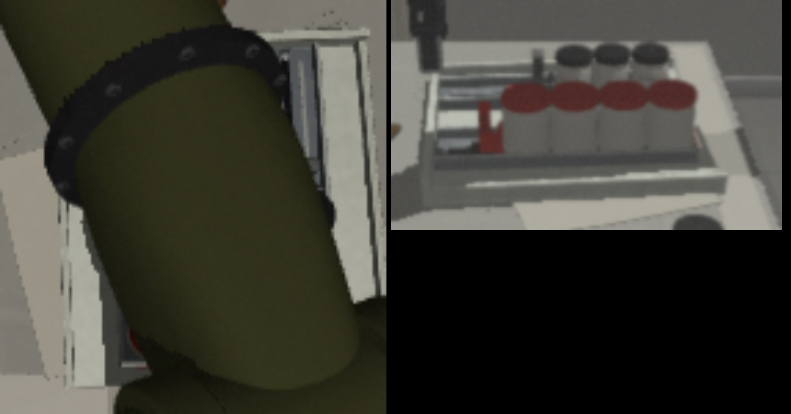

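The side crop shows four red caps upright in one closed row, from (525,95) to (672,93), with the follower at (490,125) against the last jar. The arm is clear of everything.

```bash
python3 -c "
from station import bot
print(bot.finish_job())"
```

```text
the job is handed in; nothing more can be done
None
```

I handed the job in at about 26 s, with no verdict returned: the last side view shows all four red jars upright in one closed row with the follower against the last one, and the gripper was open and clear of everything.

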